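# Put the full carton of sealing film on the tray

## Robot

A 7-joint arm with a two-finger parallel gripper is mounted at the origin on a cart in front of the work surface, level with it; the furniture and walls round the work are solid. World frame = base frame: x ahead of the robot, y to its left, z up, the work surface at z = 0. Lengths are in m, angles in rad, forces in N, time in s.
With the tool pointing down it reaches from about 0.4 to 0.85 m from the base axis. Payload 10.4 kg.
Tool frame: the origin (TCP) lies at the very end of the fingers, on their centre line; the grasp point (between the pads) lies 19 mm behind it (r.pinch_z is the distance from the TCP to the grasp point, in m); z points along the fingers, y is the line along which they close (so a half turn about z gives the same grasp; the last joint's range is limited). The gripper opens to 87 mm and grips with 3 to 60 N. Pads are 19 mm wide; open, the fingers measure 117 mm over their backs; the gripper's body (75 mm by 190 mm) begins 51 mm behind the grasp point.
Start: joints at [-1.207, 0.332, -0.065, 1.46, 0.022, 1.35, -0.088], TCP at [0.236, 0.579, 0.223] pointing down, gripper open.
Joint ranges: [-2.6, 2.6], [-0.5, 2.12], [-1.47, 1.34], [0.16, 2.42], [-1.27, 4.41], [0.06, 2.06], [-2.6, 2.6]. Speed limits (rad/s): [2.22, 2.22, 2.79, 2.79, 3.14, 3.14, 3.14].

## Interface

Orientations are given as a unit quaternion [w, x, y, z].
In Python, from station import r gives the robot as it stands. Calls block until the motion is done:
- r.move_to(position, orientation): joint-space move of the TCP to a pose.
- r.line_to(position, rot=None, velocity=0.15): straight line of the TCP; rot=None keeps the orientation; velocity is the mean speed in m/s.
- r.movej(angles): joint-space move.
- r.gripper_to(opening): finger opening in m; the grip force is fixed at half the most; returns when the fingers have stopped.
- r.dwell(seconds).
- r.ik(position, orientation): joint angles nearest the present ones, or None.
- r.state(): the state.
- r.grab_frame(name): name is "scene" or "top" or "wrist"; returns the picture (480x640x3 uint8, blue, green, red); there is no depth.
- r.camera_params(name): a dict with "mtx" (3x3 intrinsics, pixels), "k1" (the pictures are not rectified: a ray, as slopes to the right and down, at radius r is drawn at 1 + k1 r^2 times it, then the intrinsics apply), "origin" and "attitude" of the camera in the world. Camera axes: x right, y down, z forward; pixel columns grow to the right and rows downward; lengths in m; the calibration is good to about 2 mm. A picture is of the moment at which its call begins: read the wrist's pose just before it. camera_params takes no time and is no camera call; for the wrist camera it gives the pose at the moment of the call.
A pose or a line that the arm cannot do raises r.IKError and nothing moves.
- r.close_job(): hands the job in; it is judged then, once.
The state is a dict: "clock": time; "joint_pos": joint angles; "dq": joint speeds; "joint_efforts": joint torques, N m; "tool_pos": TCP position; "tcp_rot": TCP orientation; "ft_force": force on the tool from outside, world axes, zero at the start; "ft_torque": the same for the moment, N m; "width": finger opening in m; "gripper_force": force on a finger pad.
Only numpy, scipy, OpenCV 4.12 (cv2) and the standard library are available. Lean on these libraries where they do the work, as an engineer would, in place of code of your own. Each camera call takes 0.05 s, during which the arm holds its last target. There are 200 camera calls.

## Task

Two identical closed film cartons lie in front of you on the bench, one full and the other nearly used up, which only their weight tells. Lift the left one clear of the bench, then the right one, to find which is heavier, and set the heavier carton down flat in the steel tray; the lighter one must end lying flat on the bench, and neither may be tipped over.

Things in the scene. Friction and masses are not known exactly. Their poses are not given: they have to be found in the camera images.
- carton_left: The left (larger y) of two identical closed white cartons with a teal band, 62 x 115 x 62 mm (x, y, z), rigid, lying flat on the bench. Origin: centre of its underside; x across the 62 mm width (grip it across this from above), y along its length, z up. A third such carton far off at the back left is fixed to the room and not meant.
- carton_right: The right (smaller y) carton: same look, size, origin and axes as carton_left. Either may be the full one: it weighs 0.5 to 0.75 kg, the nearly empty one 0.1 to 0.2 kg, both balanced about the middle. A firm grip (30 N) holds either and does no harm.
- tray: Shallow open tray of stainless steel, fixed to the bench, empty, outside 172 x 162 mm (x, y) with a rolled rim 20 mm high; inside about 160 x 150 mm, so a carton fits at any yaw. Its floor lies 6 mm above the bench. Origin: centre of its underside, on the bench; x and y along its sides, z up.
There are look-alikes about, which are no part of the job. Leave any green or red look-alike of the carton_left alone.

How it is judged:
On the way, in this order (a step that is already met when the one before it is completed fails the run):
1. the left carton is lifted at least 30 mm clear of the bench (height (world z) of carton_left above 0.03 m), for 0.2 s.
2. the right carton is lifted at least 30 mm clear of the bench (height (world z) of carton_right above 0.03 m), for 0.2 s.
At the end, for the whole second after the job is handed in: the heavier carton (it weighs on the tray with over 3.5 N) lies on the tray floor within 4 mm of its height, its middle within 60 mm of the tray middle along each side; the lighter lies on the bench, within 4 mm; both flat (tilt under 4.5 degrees) and at rest (((x of carton_left in the frame of tray between -0.06 and 0.06 m and y of carton_left in the frame of tray between -0.06 and 0.06 m and height (world z) of carton_left below 0.01 m and contact force between carton_left and tray above 3.5 N and height (world z) of carton_right below 0.004 m) or (x of carton_right in the frame of tray between -0.06 and 0.06 m and y of carton_right in the frame of tray between -0.06 and 0.06 m and height (world z) of carton_right below 0.01 m and contact force between carton_right and tray above 3.5 N and height (world z) of carton_left below 0.004 m)) and angle between each of carton_left, carton_right's own z axis and vertical below 0.08 rad and linear speed of each of carton_left, carton_right below 0.02 m/s); the robot touches nothing.
It fails at once if a carton is tipped by more than 35 degrees (angle between any of carton_left, carton_right's own z axis and vertical above 0.61 rad).
It also fails if it takes over 72 s, if anything falls off the work surface, if the arm or the gripper's body presses on something with over 40 N, if the wrist force passes 120 N, or if a joint passes its speed limit or range.

## Working session

There is one attempt and no reset: what is moved stays moved. The work goes in short steps, each a Python script; the robot and the scene stay as the last script left them, time stands still between calls to the robot, and variables do not carry over. Pictures are saved under pics/ and viewed, at most 10 in all, crops included, and the job is handed in when it is done.

```bash
mkdir -p pics; ls; python3 - <<'E'
from station import r
import cv2
for n in("scene","top"):
    cv2.imwrite(f"pics/{n}0.png",r.grab_frame(n)); p=r.camera_params(n); print(n,p)
s=r.state();print(s["clock"],s["tool_pos"],s["tcp_rot"],s["ft_force"])
E
```

```text
pics
scene {'mtx': array([[526.55639819,   0.        , 307.51677103],
       [  0.        , 526.55639819, 241.63347224],
       [  0.        ,   0.        ,   1.        ]]), 'k1': -0.1310861688065154, 'origin': array([-0.11866288, -0.65502619,  0.66678058]), 'attitude': array([-0.44478721,  0.82977373, -0.29612959,  0.16108122])}
top {'mtx': array([[466.77803964,   0.        , 320.44864266],
       [  0.        , 466.77803964, 228.95331634],
       [  0.        ,   0.        ,   1.        ]]), 'k1': -0.0968905976045029, 'origin': array([0.35038679, 0.1099569 , 1.0068177 ]), 'attitude': array([-0.04010421,  0.70998619, -0.70108725,  0.05280082])}
0.1 [0.23566529 0.57847106 0.22182165] [-8.45239344e-05  1.92206426e-01  9.81354297e-01 -6.53120382e-04] [0.01306058 0.00870057 0.19330476]
```

View pics/top0.png

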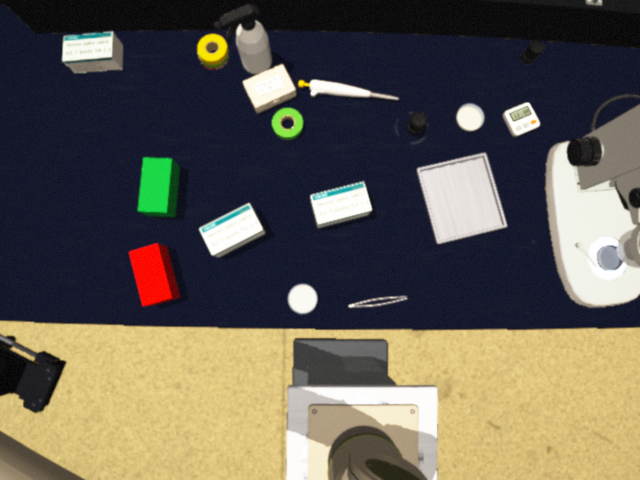

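View pics/scene0.png

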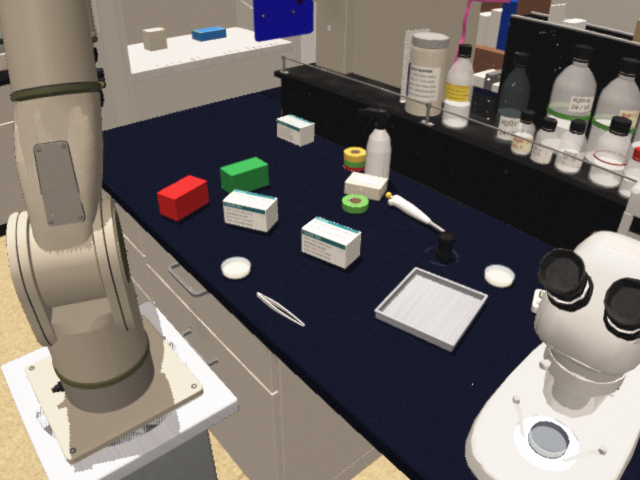

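Candidates in the top view:
- White cartons with a teal band: (232,230), (341,204), and the fixed one at the back left (93,50).
- Others: cream box (270,88), green box (158,187), red box (154,275).

I choose (232,230) as left and (341,204) as right. The tray is at (462,198). I'll check this in a crop and measure.

```bash
cat > h.py <<'E'
import numpy as np, cv2
from scipy.spatial.transform import Rotation as R
def cast(p,uv,z):
    uv=np.asarray(uv,float).reshape(-1,1,2)
    n=cv2.undistortPoints(uv,p["mtx"],np.array([p["k1"],0,0,0,0.]),).reshape(-1,2)
    q=p["attitude"]; d=R.from_quat(np.r_[q[1:],q[0]]).apply(np.c_[n,np.ones(len(n))])
    o=p["origin"]; return (o+d*((z-o[2])/d[:,2])[:,None])[:,:2]
E
python3 - <<'E'
from station import r
from h import *
im=cv2.imread("pics/top0.png");p=r.camera_params("top")
crop=im[160:270,180:520];cv2.imwrite("pics/crop0.png",cv2.resize(crop,None,fx=2.3,fy=2.3,interpolation=cv2.INTER_CUBIC))
print("nadir dir",cast(p,[[320,229]],0))
g=im.max(2)
for name,(u,v),z,th in(("left",(232,230),.062,140),("right",(341,204),.062,140),("tray",(462,198),.02,90)):
  for t in (th,th+30,th+60):
    m=cv2.morphologyEx((g>t).astype('uint8'),cv2.MORPH_CLOSE,np.ones((5,5)))
    cs,_=cv2.findContours(m,cv2.RETR_EXTERNAL,cv2.CHAIN_APPROX_NONE)
    c=[c for c in cs if cv2.pointPolygonTest(c,(u,v),False)>=0]
    if not c: continue
    w=cast(p,c[0].reshape(-1,2),z).astype('float32')
    rc=cv2.minAreaRect(w); print(name,t,np.round(rc[0],4),np.round(rc[1],4),round(rc[2],1),cv2.minAreaRect(c[0]))
E
```

```text
nadir dir [[0.48354597 0.09357384]]
left 140 [0.4718 0.2765] [0.0688 0.1178] 27.9 ((231.00003051757812, 229.50001525878906), (33.09380340576172, 57.6905517578125), 63.43495178222656)
left 170 [0.4733 0.2777] [0.0633 0.1168] 27.8 ((230.40000915527344, 228.80003356933594), (30.4105224609375, 57.24333572387695), 63.43495178222656)
left 200 [0.4731 0.2771] [0.0622 0.1159] 27.8 ((230.7000274658203, 228.9000244140625), (29.96331024169922, 56.79612731933594), 63.43495178222656)
right 140 [0.5307 0.0528] [0.0651 0.1184] 15.6 ((340.54730224609375, 202.74586486816406), (31.20351791381836, 57.347007751464844), 75.52970886230469)
right 170 [0.5311 0.053 ] [0.0635 0.117 ] 15.5 ((340.4736633300781, 202.4697723388672), (30.47397232055664, 56.82499694824219), 75.46554565429688)
right 200 [0.5312 0.053 ] [0.0626 0.1158] 15.5 ((340.529541015625, 202.3997344970703), (30.07960319519043, 56.179664611816406), 75.46554565429688)
tray 90 [ 0.5562 -0.2148] [0.1748 0.1657] 14.3 ((461.44049072265625, 197.10455322265625), (81.06011962890625, 73.47787475585938), 74.64986419677734)
tray 120 [ 0.5558 -0.2151] [0.1729 0.1639] 14.3 ((461.5346374511719, 197.12692260742188), (80.51392364501953, 72.7081069946289), 74.74488067626953)
tray 150 [ 0.5559 -0.2149] [0.1718 0.1624] 14.2 ((461.46453857421875, 197.2347412109375), (79.76388549804688, 71.88151550292969), 74.62374877929688)
```

View pics/crop0.png

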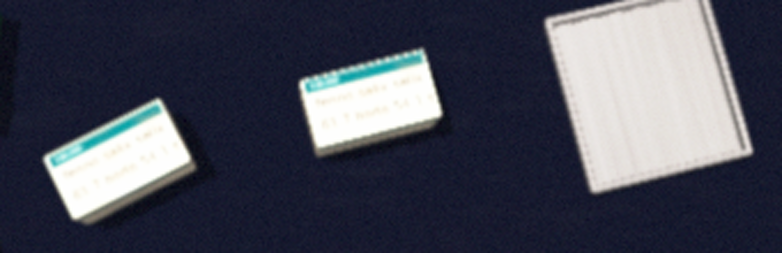

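The crop confirms two white, teal-banded cartons, at crop pixels (120,160) and (370,100), with the empty tray at (650,95). The cast top faces come out at 63 x 116 mm and the tray at 172 x 162 mm, which match the given sizes. Next I lift and weigh the left carton.

```bash
cat >> h.py <<'E'
from station import r
LEFT=(.4732,.2774,np.radians(27.8)); RIGHT=(.5312,.0530,np.radians(15.5)); TRAY=(.5558,-.2149,np.radians(14.3))
Z=.021
def quat(yaw):   # tool down, y axis along yaw; of the two half turns the nearer wrist
    q=[]
    for a in(yaw,yaw+np.pi):
        s,c=np.sin(a),np.cos(a)
        x=R.from_matrix(np.array([[-s,c,0],[c,s,0],[0,0,-1]])).as_quat(); q.append(np.r_[x[3],x[:3]])
    return q
def over(x,y,yaw,z=.2):
    j0=np.array(r.state()["joint_pos"]); o=[]
    for q in quat(yaw):
        j=r.ik([x,y,z],q)
        if j is not None: o.append((np.abs(np.array(j)-j0).max(),q))
    q=min(o,key=lambda t:t[0])[1]; r.move_to([x,y,z],q)
def fz():
    r.dwell(.4); f=[]
    for _ in range(5): f.append(r.state()["ft_force"][2]); r.dwell(.05)
    return np.mean(f)
def grasp(x,y,yaw,h=.06):
    over(x,y,yaw); f0=fz()
    r.line_to([x,y,Z],velocity=.12); r.gripper_to(.04)
    s=r.state(); print("grip",s["width"],s["gripper_force"],s["tool_pos"],s["ft_force"])
    r.line_to([x,y,Z+h],velocity=.1); f1=fz(); s=r.state()
    print("weight N",f0-f1,"width",s["width"],"t",s["clock"]); return f0-f1
def release(x,y,z=Z):
    r.line_to([x,y,z],velocity=.06); r.dwell(.2); print("down",r.state()["ft_force"]); r.gripper_to(.087); r.dwell(.1)
    r.line_to([x,y,.2],velocity=.2); print("t",r.state()["clock"])
E
python3 - <<'E'
from h import *
grasp(*LEFT)
cv2.imwrite("pics/lift.png",r.grab_frame("scene"))
E
```

```text
grip 0.06188248873926192 30.000147074460983 [0.47332753 0.27747384 0.02111107] [0.95493049 0.42372327 1.30122433]
weight N 1.9409716031433173 width 0.06186169279965027 t 5.7917
```

View pics/lift.png

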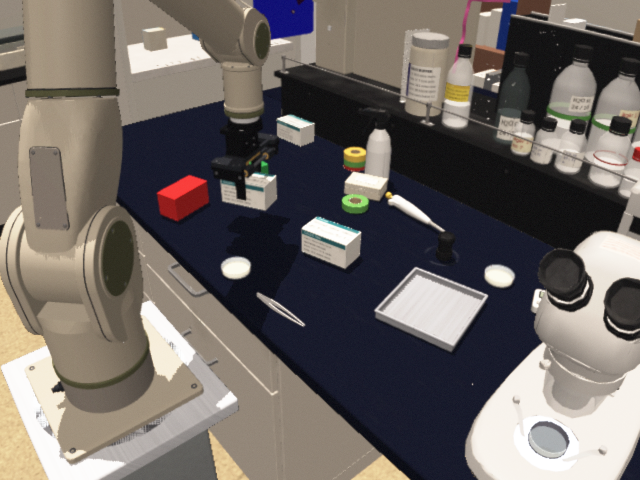

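The left carton (248,188) is held level and clear of the bench. It weighs 1.94 N (0.2 kg), so it is the light one. I'll set it back and lift the right.

```bash
python3 - <<'E'
from h import *
release(*LEFT[:2])
w=grasp(*RIGHT,h=.08)
if w>4:
    x,y,a=TRAY; q0=r.state()["tcp_rot"]
    r.line_to([*RIGHT[:2],.13],velocity=.12)
    r.line_to([x,y,.13],velocity=.12); r.line_to([x,y,Z+.012],velocity=.08)
    print(r.state()["ft_force"],r.state()["width"])
    release(x,y,Z+.006)
    r.line_to([.5,.1,.3],velocity=.2)
    for n in("top","scene"): cv2.imwrite(f"pics/end_{n}.png",r.grab_frame(n))
    im=cv2.imread("pics/end_top.png");g=im.max(2);p=r.camera_params("top")
    cv2.imwrite("pics/end_crop.png",cv2.resize(im[130:280,170:530],None,fx=2.2,fy=2.2))
    print(r.state()["tool_pos"],r.state()["clock"])
E
```

```text
down [-0.9496376  -0.06043505  1.11118819]
t 9.0833
grip 0.06221508136012781 29.999965773895383 [0.53157795 0.05312461 0.02117416] [ 2.16110259  0.5773984  -0.56668219]
weight N 5.7294510780510075 width 0.06204893075773331 t 14.4667
[-0.28023373 -0.05657581 -5.76042991] 0.061643420423666946
down [ 0.82265172 -0.85336414 -2.66551159]
t 20.925
[0.50006826 0.09919865 0.29981599] 22.85
```

View pics/end_scene.png

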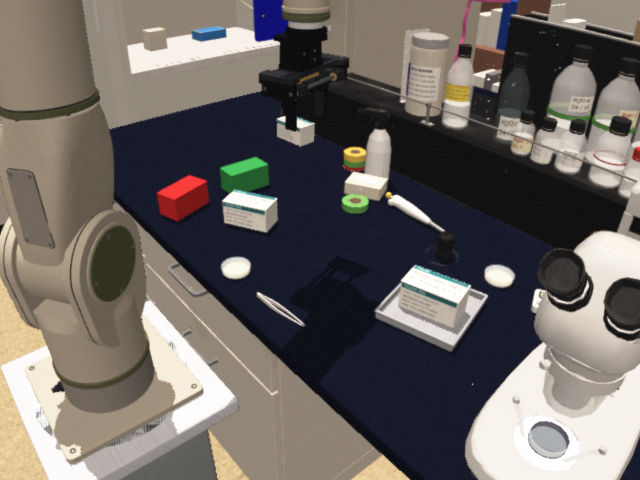

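View pics/end_crop.png

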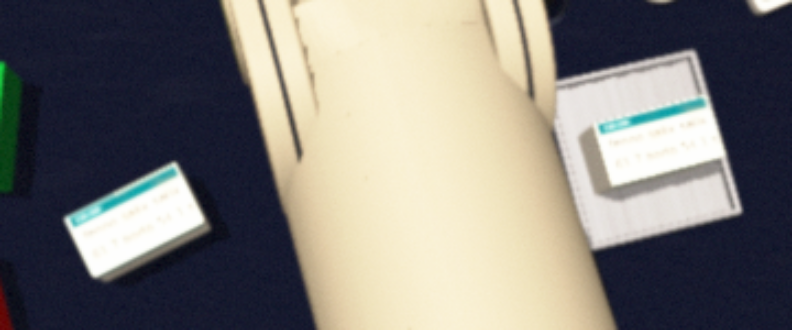

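The right carton (5.7 N) lies flat inside the tray, at crop pixel (660,142). The left one lies flat on the bench at (138,220), and the arm is clear of both. I'll check the centres numerically and hand in.

```bash
python3 - <<'E'
from h import *
p=r.camera_params("top")
c=cast(p,[[660/2.2+170,142/2.2+130]],.068)[0]; l=cast(p,[[138/2.2+170,220/2.2+130]],.062)[0]
d=c-np.array(TRAY[:2]); print("tray offset",d,"left",l,r.state()["ft_force"],r.state()["width"])
if np.abs(d).max()<.03: print(r.close_job())
E
```

```text
tray offset [-0.00448276 -0.00224842] left [0.47081834 0.27271977] [-0.78164053  0.70685042 -0.30317132] 0.08668749966581502
the job is handed in; nothing more can be done
None
```

The job is handed in: the right carton was the heavier (5.7 N against 1.9 N) and lies flat in the tray about 5 mm from its middle, and the left one lies flat on the bench where it started; the job took about 23 s, and no verdict came back.

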